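# Clamp a dressing stone in its bench holder with the eccentric knob

### The arm

A 6-joint arm with a two-finger parallel gripper is mounted at the origin on a cart in front of the work surface, level with it; the furniture and walls round the work are solid. World frame = base frame: x ahead of the robot, y to its left, z up, the work surface at z = 0. Lengths are in mm, angles in rad, forces in N, time in s.
With the tool pointing down it reaches from about 350 to 925 mm from the base axis. Payload 6.4 kg.
Tool frame: the origin (TCP) lies midway between the tips of the shut fingers; the grasp point (between the pads) lies grasp_offset behind it (grasp_offset is the distance from the TCP to the grasp point, in mm); z points along the fingers, y is the line along which they close (so a half turn about z gives the same grasp; the last joint's range is limited). The gripper opens to 85 mm and grips with 20 to 120 N. Pads are 22 mm wide; open, the fingers measure 114 mm over their backs; the gripper's body (76 mm by 85 mm) begins 54 mm behind the grasp point. The pads swing forward as they close: fully open they stand 13 mm farther back than shut.
Start: joints at [0.952, 0.245, 1.558, -0, 1.339, -0.174], TCP at [279.679, 586.765, 231.29] pointing down, gripper open.
Joint ranges: [-3.13, 3.13], [-1.02, 2.26], [0.13, 2.54], [-0.95, 4.09], [0.21, 2.88], [-2.74, 2.74]. Speed limits (rad/s): [2.57, 2.57, 3.14, 3.14, 3.14, 3.14].

### API

Orientations are given as [roll, pitch, yaw] about the fixed x, y, z axes, in that order (R = Rz(yaw) Ry(pitch) Rx(roll)).
In Python, from workcell import * gives the robot as it stands.
- The arm moves only by the tool move_arm, never from a script. Its argument "commands" is a list that holds one entry, the list of rows, each a list of 7 numbers: the turn, a rotation vector about the tool's x, y, z in degrees, then the shift along the tool's x, y, z in m, then the closure in counts, from 0 (fully open) to 255 (shut). In form: [[[wx, wy, wz, dx, dy, dz, gripper], ...]]. A call has 1 to 20 rows; each row shifts and turns the commanded pose from where the row before left it, along the tool's axes as they then stand; what a row does not reach is not made up. A row lasts 1/8 s, in which the tool goes at most 62.5 mm and 10.7 degrees, less where a joint would pass 70% of its speed; a pose out of reach is approached as far as the arm can. A call with a gripper value outside its range is refused whole. The fingers move at their own pace and stop on an object; the grip force is fixed at half the most. Time passes only in rows, so rows that do not move let the fingers close. It gives the time, the measured TCP pose, the force, the opening and the grip force at its end, in the units of the state.
- read_state(): the state, without advancing time (a new reading comes with each control period).
- snapshot(name): name is "scene" or "top"; returns the picture (400x640x3 uint8, red, green, blue); there is no depth.
- camera_model(name): a dict with "mtx" (3x3 intrinsics, pixels), "k1" (the pictures are not rectified: a ray, as slopes to the right and down, at radius r is drawn at 1 + k1 r^2 times it, then the intrinsics apply), "world_to_cam" (4x4, takes a point from world to camera coordinates). Camera axes: x right, y up, looking along -z (the intrinsics and any distortion apply to the point x, -y, -z); pixel columns grow to the right and rows downward; lengths in mm; the calibration is good to about 2 mm. A picture is of the moment at which its call begins. camera_model takes no time and is no camera call.
- finish_job(): hands the job in; it is judged then, once.
Trained networks look in the newest picture that a camera, given by its name, has taken for a name from the list of things; names that differ only in an ending like _2 or _b are one class to them, and where a whole thing is asked for, a point or a joint stands for the part that bears it (a point fixed in the world has none). Each returns a list of dicts, best first, with "score" (0 to 1); they miss things now and then, are a little off and sometimes report something else, mostly with a low value. They report only what shows in the picture. A call takes as long as a camera call.
- look_for(camera, target): "at" ([x, y, z] in mm, in world coordinates, good to about 4 mm: the middle of the surface that is visible of it).
- tip_of(camera, target): "at" ([x, y, z] in mm, in world coordinates, good to about 4 mm: a listed point, or the origin of a listed thing).
The state is a dict: "clock": time; "joint_pos": joint angles; "joint_velocities": joint speeds; "joint_torque": joint torques, N m; "eef_pos": TCP position; "orientation": TCP orientation; "wrist_force": force on the tool from outside, world axes, zero at the start; "moment": the same for the moment, N m; "finger_gap": finger opening in mm; "grip_force": force on a finger pad.
Only numpy, scipy, OpenCV 4.12 (cv2) and the standard library are available. Lean on these libraries where they do the work, as an engineer would, in place of code of your own. Each camera call takes 0.05 s, during which the arm holds its last target. There are 200 camera calls.

### The job

Mount the black dressing stone in the bench holder: lay it flat between the cam and the rubber-faced jaw, slide it home against the end stop and let go of it. Then turn the red eccentric knob clockwise until its lobe has pushed the stone onto the jaw, bears on it and holds it snugly. The stone is brittle, so neither press it hard onto the holder nor over-tighten the cam, and leave the other things on the platform where they are.

Things in the scene. Friction and masses are not known exactly. Their poses are not given: they have to be found in the camera images.
- platform: Low wooden bench platform standing over the clutter on the desk, 325 x 380 mm; its top, on which the holder, the stone and the small tools stand, is 145 mm above the desk top (world z 0.145). Origin in the middle of its top. It does not move.
- stone: Black silicon-carbide dressing stone, a brittle block 24 x 60 x 18 mm (x, y, z), about 65 g, a long groove in its top, lying flat on the platform. Origin at the centre of its underside, y along its length, z up. Grasp it across its 24 mm width; in the holder, take only its top 8 mm, some 14 mm from its middle towards the end away from the end stop: fingers then clear knob and jaw.
- holder: Fixed bench holder, grey base 130 x 116 x 10 mm. Origin at the platform's top, z up, -x faces the robot (yaw up to 0.35). In its frame (mm): base top z 10, the stone lies there along y; cam pivot x -24.8, y -10, disc z 11 to 18; end stop at -y; on the +x side a locked jaw, top z 18, set by eye: its rubber face stands square, anywhere from x 23 to 29, and yields 1 mm per 24 N.
- end_stop (a point): Middle of the upper edge of the steel end stop's face, at z 19 mm, at x 12, y -30 mm in the holder's frame; the block is 36 mm long (x) and 16 mm thick, and its face looks to the holder's +y. With the stone's end home on it, the stone's origin is at y 0 in the holder's frame.
- cam (a joint): Angle (rad, 0 to 2.9) of the eccentric knob, growing clockwise seen from above; starts at 0.5 to 0.8, clear of the seat. The disc (radius 25 mm, centre 10 mm off the pivot) reaches to x = 0.2 - 10 cos(angle) mm in the holder's frame and pushes the stone over to the jaw; it stays where it is left. It bears from 1.45 to 2.1 rad on, by the jaw's setting, dragging the stone towards the end stop.
- cam_grip (a point): Middle of the knob's red grip bar on the pivot axis, at z 40 mm in the holder's frame; bar 40 x 12 x 20 mm (z 30 to 50 mm, passing over the stone), x along it, = holder's x at angle 0. Free torque 0.06 N m; once stone and jaw meet, about 0.025 N m more per newton of clamping, and 0.07 rad further gives about 12 N. Snug is 6 to 22 N; above 30 N the stone may crack.
- bur_block: Beech block with mounted points, 30 x 90 x 50 mm; leave it alone.
- rest: Black handpiece rest; leave it alone.
- handpiece: Dark rotary handpiece, 191 mm long, lying in its rest; leave it alone.
- brush: Flat dusting brush with a wooden handle, 170 mm long; leave it alone.
- loupe: Small folding loupe; leave it alone.
- pot: Round white pot with a tan lid, 62 mm across; leave it alone.
- rubber_a: Black rubber part, 24 mm, beside the pot; leave it alone.
- rubber_b: Black rubber part, 24 mm, beside the pot; leave it alone.

How it is judged:
By the outcome, as a careful person would: the job done as asked, in the order asked, and still so for the second after the job is handed in, with the robot touching nothing.
It also fails if it takes over 69 s, if anything falls off the work surface, if the arm or the gripper's body presses on something with over 40 N, if the wrist force passes 120 N, or if a joint passes its speed limit or range.

## Working session

There is one attempt and no reset: what is moved stays moved. The work goes in short steps, Python scripts to look and compute and a tool call to move; the robot and the scene stay as the last step left them, time stands still between calls to the robot, and variables do not carry over. Pictures are saved under pics/ and viewed, at most 10 in all, crops included, and the job is handed in when it is done.

Besides the shell and the picture viewer there is one more tool, called after "Call:" by a JSON object that holds its "fn" and its "kwargs". move_arm: Moves the arm, as the interface text tells. Its arguments: {"type":"object","properties":{"commands":{"type":"array"}},"required":["commands"]}

```bash
mkdir -p pics; ls; python3 - <<'E'
from workcell import *
import cv2, numpy as np
s=read_state(); print({k:np.round(v,3).tolist() for k,v in s.items()})
for c in ["top","scene"]:
    im=snapshot(c); cv2.imwrite(f"pics/{c}0.png",im[:,:,::-1])
    m=camera_model(c); print(c,np.round(m["mtx"],1).tolist(),m["k1"],np.round(m["world_to_cam"],4).tolist())
    for t in ["stone","holder","end_stop","cam_grip","cam"]:
        for f in (look_for,tip_of):
            try: print(c,t,f.__name__,[(np.round(d["at"],0).tolist(),round(d["score"],2)) for d in f(c,t)][:3])
            except Exception as e: print(c,t,f.__name__,e)
E
```

```text
pics
{'clock': 0.0, 'joint_pos': [0.952, 0.246, 1.559, -0.0, 1.339, -0.174], 'joint_velocities': [-0.001, 0.001, -0.001, -0.001, -0.001, 0.001], 'joint_torque': [-0.0, -42.951, -32.612, -0.0, 0.006, 0.0], 'eef_pos': [279.363, 586.292, 230.194], 'orientation': [-3.14, -0.0, 2.697], 'wrist_force': [-0.94, -0.626, -0.946], 'moment': [-0.039, -0.02, 0.091], 'grip_force': 0.0, 'finger_gap': 85.54}
top [[376.7, 0.0, 321.1], [0.0, 376.7, 202.3], [0.0, 0.0, 1.0]] -0.07856277965262753 [[0.0057, -0.9998, 0.0164, -104.4282], [0.9942, 0.0074, 0.1073, -491.3641], [-0.1074, 0.0157, 0.9941, -1008.4737], [0.0, 0.0, 0.0, 1.0]]
top stone call [([620.0, -43.0, 164.0], 0.7), ([434.0, -156.0, 162.0], 0.57)]
top stone call [([435.0, -157.0, 142.0], 0.48), ([480.0, -35.0, 146.0], 0.48)]
top holder call [([470.0, -45.0, 159.0], 0.66), ([448.0, -52.0, 161.0], 0.51)]
top holder call [([482.0, -36.0, 148.0], 0.56)]
top end_stop call [([469.0, -42.0, 158.0], 0.68)]
top end_stop call [([500.0, -61.0, 163.0], 0.7)]
top cam_grip call []
top cam_grip call [([459.0, -52.0, 184.0], 0.9), ([362.0, -181.0, 145.0], 0.42
[... 393 characters left out ...]
ene stone call [([434.0, -163.0, 160.0], 0.62), ([446.0, -59.0, 165.0], 0.42)]
scene stone call [([435.0, -157.0, 143.0], 0.65), ([480.0, -37.0, 144.0], 0.46)]
scene holder call [([456.0, -57.0, 151.0], 0.93), ([453.0, -57.0, 166.0], 0.45)]
scene holder call [([481.0, -35.0, 146.0], 0.7)]
scene end_stop call [([457.0, -55.0, 153.0], 0.95)]
scene end_stop call [([500.0, -58.0, 166.0], 0.81)]
scene cam_grip call [([449.0, -52.0, 162.0], 0.57)]
scene cam_grip call [([459.0, -49.0, 184.0], 0.93)]
scene cam call [([448.0, -58.0, 164.0], 0.81), ([587.0, -253.0, 152.0], 0.36)]
scene cam call it knows: brush, bur_block, cam_grip, end_stop, handpiece, holder, loupe, platform, pot, rest, rubber, stone
```

```bash
python3 - <<'E'
import cv2
a=cv2.imread("pics/top0.png"); 
b=cv2.resize(a[130:330,240:440],(800,600)[:1]*1+(600,) if 0 else (600,600),interpolation=cv2.INTER_CUBIC); cv2.imwrite("pics/topcrop.png",b)
E
```

```text
(no output)
```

View pics/topcrop.png

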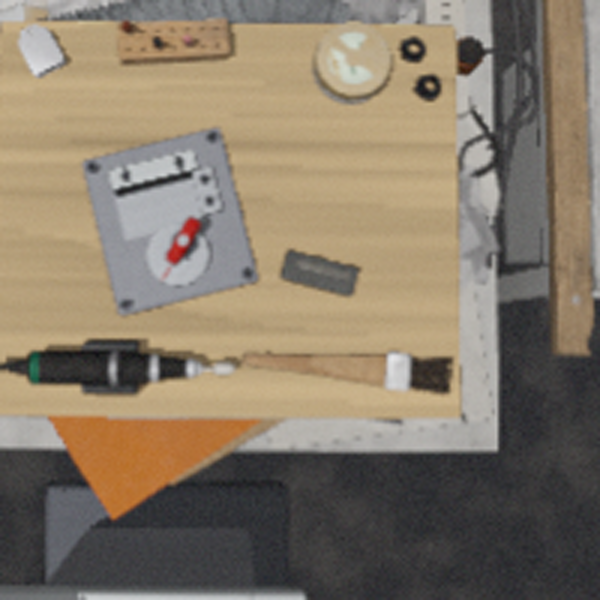

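View pics/scene0.png

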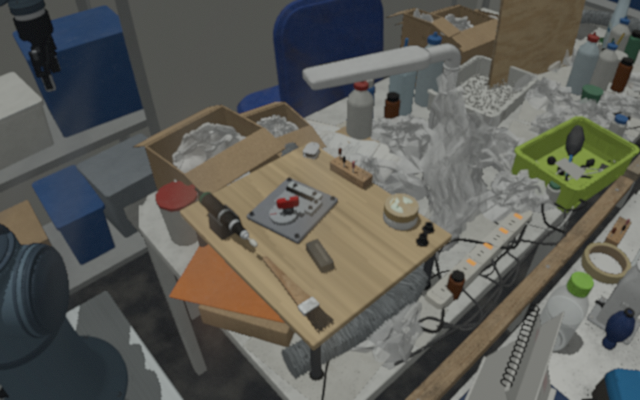

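The top crop shows the holder at about (170,220), with the jaw at its upper edge, the end stop to the right and the red bar at (182,248). The stone is at (320,273) and the handpiece and brush lie below. Next I fit the poses from silhouettes in both cameras.

```bash
cat > h.py <<'E'
import cv2, numpy as np
from scipy.optimize import minimize
from workcell import *
CM={c:camera_model(c) for c in("top","scene")}
def proj(c,P):
    m=CM[c]; P=np.atleast_2d(P); q=(np.c_[P,np.ones(len(P))]@np.array(m["world_to_cam"]).T)[:,:3]
    a=np.c_[q[:,0],-q[:,1]]/-q[:,2:3]; a=a*(1+m["k1"]*(a**2).sum(1,keepdims=True))
    K=np.array(m["mtx"]); return a@K[:2,:2].T+K[:2,2]
def world(p,pts):
    x,y,z0,yaw=p; R=np.array([[np.cos(yaw),-np.sin(yaw)],[np.sin(yaw),np.cos(yaw)]])
    pts=np.atleast_2d(pts).astype(float); return np.c_[pts[:,:2]@R.T+[x,y],pts[:,2]+z0]
def box(lx,ly,z0,z1): return np.array([[i*lx/2,j*ly/2,k] for i in(-1,1) for j in(-1,1) for k in(z0,z1)])
S=8
def sil(c,pts,shape):
    h=cv2.convexHull(((proj(c,pts)+.5)*S).astype(np.float32)).round().astype(np.int32)
    x0,y0=(h.min((0,1))//S)-2; w,g=(h.max((0,1))//S)+3-[x0,y0]
    m=np.zeros((g*S,w*S),np.uint8); cv2.fillPoly(m,[h-np.array([x0*S,y0*S],np.int32)],1)
    a=cv2.resize(m.astype(np.float32),(int(w),int(g)),interpolation=cv2.INTER_AREA)
    f=np.zeros(shape,np.float32); f[y0:y0+g,x0:x0+w]=a; return f
def fit(masks,bx,p0,z0):
    def cost(v):
        r=0
        for c,m in masks.items():
            s=sil(c,world((v[0],v[1],z0,v[2]/50),bx),m.shape); r+=np.abs(s-m).sum()/m.sum()
        return r
    v0=np.array([p0[0],p0[1],p0[2]*50]); sx=np.vstack([v0]+[v0+d for d in np.eye(3)*6])
    o=minimize(cost,v0,method="Nelder-Mead",options=dict(initial_simplex=sx,xatol=.05,fatol=1e-4))
    return o.x[0],o.x[1],o.x[2]/50,o.fun
def near(c,im,p,r): # roi mask around world point
    u=proj(c,p)[0]; m=np.zeros(im.shape[:2],bool); yy,xx=np.mgrid[:im.shape[0],:im.shape[1]]
    return (abs(xx-u[0])<r)&(abs(yy-u[1])<r)
E
python3 - <<'E'
from h import *
import workcell
print([n for n in dir(workcell) if not n.startswith('_')], getattr(workcell,'grasp_offset',None))
im={c:cv2.imread(f"pics/{c}0.png") for c in CM}
def blob(m):
    n,l,s,_=cv2.connectedComponentsWithStats(m.astype(np.uint8)); k=1+np.argmax(s[1:,4])
    cs,_=cv2.findContours((l==k).astype(np.uint8),cv2.RETR_EXTERNAL,cv2.CHAIN_APPROX_NONE)
    o=np.zeros(m.shape,np.uint8); cv2.drawContours(o,cs,-1,1,-1); return o.astype(np.float32)
M={k:{} for k in("stone","holder","bar")}
for c,a in im.items():
    b=a.astype(int); wood=b[:,:,2]-b[:,:,0]; V=a.max(2)
    M["stone"][c]=blob((wood<35)&(V<150)&near(c,a,[435,-157,155],28))
    M["holder"][c]=blob((wood<28)&near(c,a,[478,-38,155],46))
    M["bar"][c]=blob((b[:,:,2]-b[:,:,1]>60)&near(c,a,[459,-51,185],16))
    print(c,[int(M[k][c].sum()) for k in M])
fs={}
for sel in (["top"],["scene"],["top","scene"]):
    g=lambda k:{c:M[k][c] for c in sel}
    for k,bx,p0,z in (("stone",box(24,60,0,18),(435,-157,-.22),145),("holder",box(130,116,0,10),(481,-36,.257),145),("bar",box(40,12,30,50),(459,-51,-.48),145)):
        fs[k]=fit(g(k),bx,p0,z); print(sel,k,np.round(fs[k],3))
h=fs["holder"]; H=(h[0],h[1],145,h[2]); print("pivot",world(H,[[-24.8,-10,40]]),"stop",world(H,[[12,-30,19]]))
# rectified at z=18, x up, y left, 4px/mm
gx,gy=np.meshgrid(np.arange(70,-70,-.25),np.arange(65,-65,-.25),indexing="ij")
uv=proj("top",world(H,np.c_[gx.ravel(),gy.ravel(),np.full(gx.size,18)])).astype(np.float32).reshape(*gx.shape,2)
r=cv2.remap(im["top"],uv[...,0],uv[...,1],cv2.INTER_CUBIC)
for x in range(-60,70,10): cv2.line(r,(0,(70-x)*4),(8 if x else 30,(70-x)*4),(0,0,255),1)
for y in range(-60,65,10): cv2.line(r,((65-y)*4,0),((65-y)*4,8 if y else 30),(0,0,255),1)
o=im["top"].copy()
s=cv2.resize(o[195:265,320:380],(480,560),interpolation=cv2.INTER_CUBIC)
cv2.polylines(s,[cv2.convexHull((((proj("top",world((fs["stone"][0],fs["stone"][1],145,fs["stone"][2]),box(24,60,0,18)))+.5-[320,195])*8)).astype(np.float32)).astype(int)],True,(0,255,0))
cv2.imwrite("pics/rect.png",np.hstack([r,cv2.copyMakeBorder(s,0,0,0,0,0)])[:, :800])
E
```

```text
['Unreachable', 'camera_model', 'finish_job', 'grasp_offset', 'look_for', 'read_state', 'snapshot', 'tip_of'] 18.700000000000003
top [250, 2554, 32]
scene [579, 3356, 41]
['top'] stone [ 4.35002e+02 -1.59199e+02 -2.46000e-01  1.02000e-01]
['top'] holder [ 4.75846e+02 -3.88250e+01  2.48000e-01  2.60000e-02]
['top'] bar [ 4.4568e+02 -4.5685e+01 -3.3700e-01  2.2330e+00]
['scene'] stone [ 4.36174e+02 -1.61463e+02 -2.72000e-01  7.10000e-02]
['scene'] holder [ 4.7933e+02 -4.0194e+01  2.5200e-01  3.8000e-02]
['scene'] bar [464.567 -42.413  -0.676   6.297]
['top', 'scene'] stone [ 4.35648e+02 -1.60044e+02 -2.55000e-01  2.37000e-01]
['top', 'scene'] holder [ 4.77066e+02 -3.95080e+01  2.51000e-01  8.30000e-02]
['top', 'scene'] bar [453.032 -48.974  -0.62    8.702]
pivot [[455.53403316 -55.36361073 185.        ]] stop [[496.15267987 -65.57955607 164.        ]]
```

View pics/rect.png

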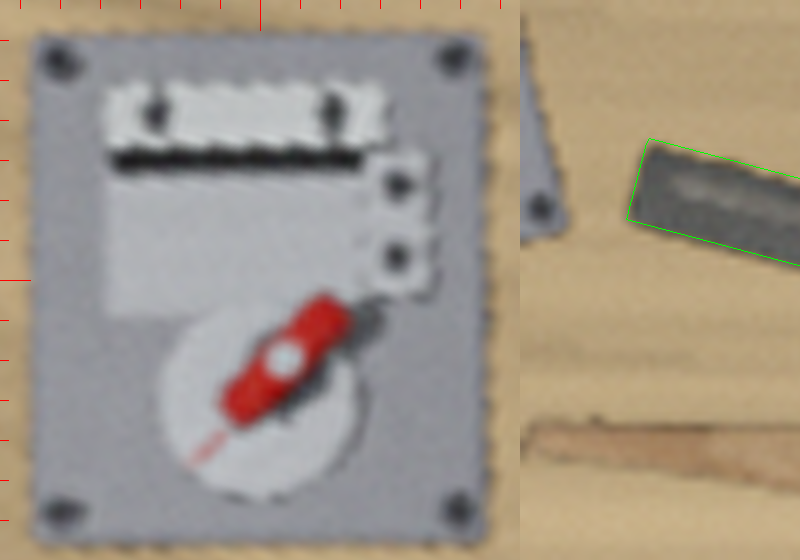

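The rectified view shows the rubber face at row ≈175, the disc centre at (260,398), the hub at (284,360) and the end-stop face at column ≈367. These give an origin of about (480,-36), yaw 0.25, cam ≈ 0.72 rad and jaw x ≈ 24. The stone is at about (435.6,-160), yaw -0.255.

Call:
{"fn": "move_arm", "kwargs": {"commands": [[[0,0,9.9,0,0,-0.004,110],[0,0,9.9,0,0,-0.004,110],[0,0,9.9,0,0,-0.004,110],[0,0,9.9,0,0,-0.004,110],[0,0,9.9,0,0,-0.004,110],[0,0,9.9,0,0,-0.004,110],[0,0,9.9,0,0,-0.004,110],[0,0,9.8,0,0,-0.004,110],[0,0,0,-0.0446,0.0226,0,110],[0,0,0,-0.0446,0.0226,0,110],[0,0,0,-0.0446,0.0226,0,110],[0,0,0,-0.0446,0.0226,0,110],[0,0,0,-0.0446,0.0226,0,110],[0,0,0,-0.0446,0.0226,0,110],[0,0,0,-0.0446,0.0226,0,110],[0,0,0,-0.0446,0.0226,0,110],[0,0,0,-0.0446,0.0226,0,110],[0,0,0,-0.0446,0.0226,0,110],[0,0,0,-0.0446,0.0226,0,110],[0,0,0,-0.0446,0.0226,0,110]]]}}

```text
clock: 3.5
eef_pos: [407.5, -1.1, 263.7]
orientation: [3.14, -0.0, 1.316]
wrist_force: [0.6, -0.2, -0.6]
finger_gap: 48.6
grip_force: 0.0
```

Call:
{"fn": "move_arm", "kwargs": {"commands": [[[0,0,0,-0.0446,0.0226,0,110],[0,0,0,-0.0446,0.0226,0,110],[0,0,0,-0.0446,0.0226,0,110],[0,0,0,0,0,0.03,110],[0,0,0,0,0,0.03,110],[0,0,0,0,0,0.02,110],[0,0,0,0,0,0,110],[0,0,0,0,0,0,110]]]}}

```text
clock: 4.5
eef_pos: [439.8, -146.3, 184.4]
orientation: [3.14, 0.001, 1.316]
wrist_force: [-0.1, -0.7, 0.8]
finger_gap: 48.7
grip_force: 0.0
```

```bash
python3 - <<'E'
from h import *
s=read_state(); print(np.round(s["eef_pos"],1),np.round(s["orientation"],3),s["clock"])
t=snapshot("top")[:,:,::-1]; c=snapshot("scene")[:,:,::-1]
r=[]
for n,a in(("top",t),("scene",c)):
    u=proj(n,s["eef_pos"])[0]; print(n,u); x,y=(u-35).astype(int)
    r.append(cv2.resize(a[y:y+70,x:x+70],(400,400),interpolation=cv2.INTER_CUBIC))
cv2.imwrite("pics/pre.png",np.hstack(r))
E
```

```text
[ 439.8 -146.3  184.4] [3.140e+00 1.000e-03 1.316e+00] 4.5
top [341.47990153 217.52542271]
scene [314.72722089 236.87333088]
```

View pics/pre.png

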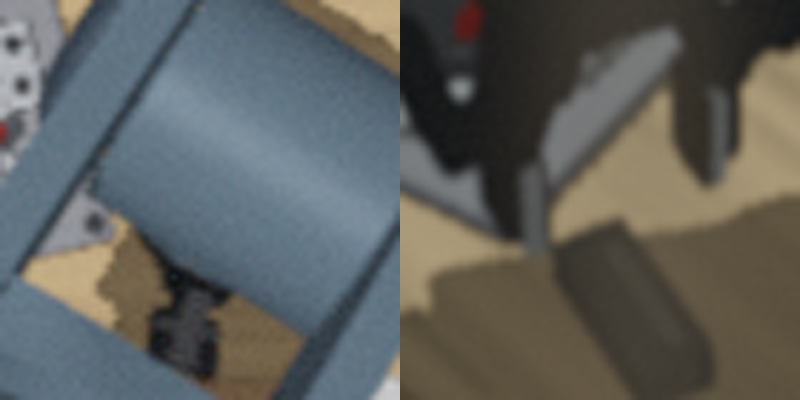

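The scene crop (right) shows the fingertips straddling the stone's near end, at (535,245) and (715,180). The stone is below them and the arm hides the top view. I go down and grip.

Call:
{"fn": "move_arm", "kwargs": {"commands": [[[0,0,0,0,0,0.012,110],[0,0,0,0,0,0.012,110],[0,0,0,0,0,0.006,110],[0,0,0,0,0,0,110],[0,0,0,0,0,0,150],[0,0,0,0,0,0,200],[0,0,0,0,0,0,200],[0,0,0,0,0,0,200]]]}}

```text
clock: 5.6
eef_pos: [439.8, -146.3, 154.0]
orientation: [3.14, 0.0, 1.316]
wrist_force: [-0.4, 0.4, 4.4]
finger_gap: 22.1
grip_force: 61.0
```

Call:
{"fn": "move_arm", "kwargs": {"commands": [[[0,0,0,0,0,-0.01,200],[0,0,0,0,0,-0.025,200],[0,0,0,0,0,-0.025,200],[0,0,-9.6,0,0,0,200],[0,0,-9.7,0,0,0,200],[0,0,-9.6,0,0,0,200],[0,0,0,0.0198,0.0125,0,200],[0,0,0,0.0198,0.0125,0,200],[0,0,0,0.0198,0.0125,0,200],[0,0,0,0.0198,0.0125,0,200],[0,0,0,0.0198,0.0125,0,200],[0,0,0,0.0198,0.0125,0,200],[0,0,0,0,0,0,200],[0,0,0,0,0,0,200]]]}}

```text
clock: 7.35
eef_pos: [482.3, -12.7, 213.3]
orientation: [-3.141, 0.0, 1.821]
wrist_force: [-0.8, -0.5, -0.7]
finger_gap: 21.9
grip_force: 60.5
```

```bash
python3 - <<'E'
from h import *
s=read_state(); print(np.round(s["eef_pos"],1),np.round(s["orientation"],3),s["clock"],s["finger_gap"],np.round(s["wrist_force"],1))
t=snapshot("top")[:,:,::-1]; c=snapshot("scene")[:,:,::-1]
for n in("top","scene"):
    for k in ("end_stop","cam_grip","holder","stone"): print(n,k,[(np.round(d["at"],0).tolist(),round(d["score"],2)) for d in tip_of(n,k)][:2])
r=[]
for n,a in(("top",t),("scene",c)):
    u=proj(n,s["eef_pos"])[0]; print(n,u); x,y=(u-35).astype(int)
    r.append(cv2.resize(a[y:y+70,x:x+70],(400,400),interpolation=cv2.INTER_CUBIC))
cv2.imwrite("pics/hov.png",np.hstack(r)); cv2.imwrite("pics/hov_s.png",c); cv2.imwrite("pics/hov_t.png",t)
E
```

```text
[482.3 -12.7 213.3] [-3.141  0.     1.821] 7.35 21.939027264528395 [-0.8 -0.5 -0.7]
top end_stop []
top cam_grip [([458.0, -51.0, 183.0], 0.69)]
top holder [([479.0, -35.0, 148.0], 0.62)]
top stone []
scene end_stop [([500.0, -57.0, 162.0], 0.73), ([360.0, -182.0, 145.0], 0.32)]
scene cam_grip []
scene holder [([477.0, -34.0, 147.0], 0.89)]
scene stone [([488.0, -28.0, 202.0], 0.73)]
top [283.15648381 197.43418129]
scene [282.66583745 173.36316875]
```

View pics/hov.png

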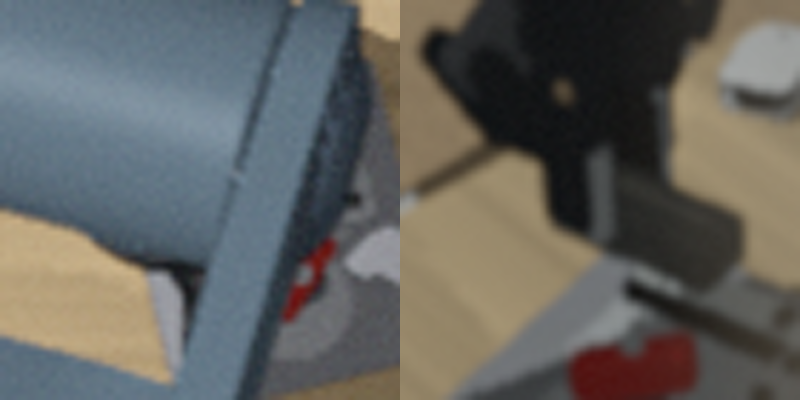

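The scene crop shows the stone held level at (670,240), with the red bar at (630,365). I check the offset by overlaying the predicted stone and holder features.

```bash
python3 - <<'E'
from h import *
c=cv2.imread("pics/hov_s.png"); t=cv2.imread("pics/top0.png")
def crop(a,n,ctr,k,w=400,h=560):
    u=proj(n,ctr)[0]; x0=int(u[0]-w/2/k); y0=int(u[1]-h/2/k)
    return cv2.resize(a[y0:y0+h//k,x0:x0+w//k],(w,h),interpolation=cv2.INTER_CUBIC),np.array([x0,y0])
S=(485.8,-26.3,204.3,.25); H=(480,-36,145,.25)
def draw(im,o,n,k):
    L=lambda p,pts,col,cl=False: cv2.polylines(im,[(((proj(n,world(p,pts))+.5-o)*k)).round().astype(int)],cl,col,1)
    L(H,[[-6,-30,19],[30,-30,19],[30,-46,19],[-6,-46,19]],(0,255,0),True)
    L(H,[[24,38,18],[24,-31,18]],(0,255,255))
    th=np.linspace(0,6.28,40); a=.72
    L(H,np.c_[-24.8-10*np.cos(a)+25*np.cos(th),-10+10*np.sin(a)+25*np.sin(th),18+0*th],(255,255,0))
    L(H,[[-24.8+i*20*np.cos(a)+j*6*np.sin(a),-10-i*20*np.sin(a)+j*6*np.cos(a),50] for i,j in((1,1),(1,-1),(-1,-1),(-1,1))],(255,0,255),True)
    if n=="scene" : 
        for z in(0,18): L(S,[[12,30,z],[-12,30,z],[-12,-30,z],[12,-30,z]],(0,200,255),True)
r=[]
for a,n,ctr,k in((c,"scene",[480,-40,175],5),(t,"top",[480,-40,165],6)):
    im,o=crop(a,n,ctr,k); draw(im,o,n,k); r.append(im)
cv2.imwrite("pics/ov.png",np.hstack(r))
E
```

```text
(no output)
```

View pics/ov.png

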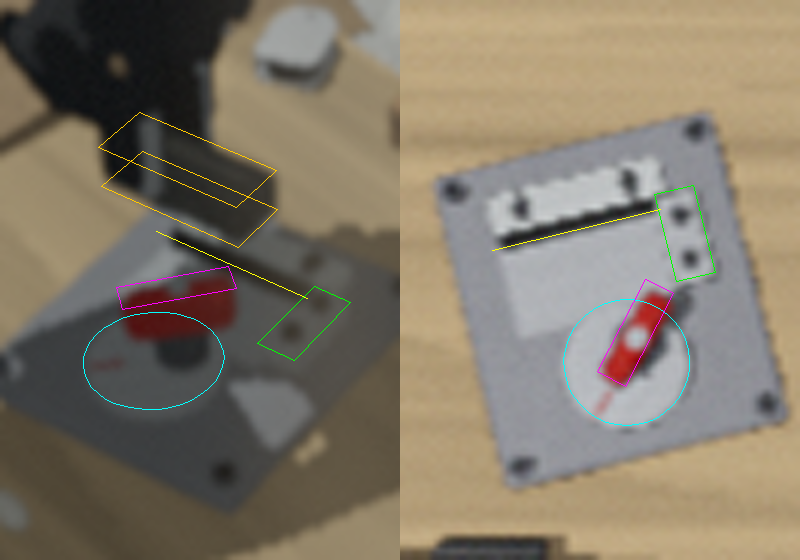

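The top overlay fits well. In the scene overlay the held stone looks slightly lower than predicted, so I check it with a brightened zoom.

```bash
python3 - <<'E'
from h import *
c=cv2.imread("pics/hov_s.png"); S=(485.8,-26.3,204.3,.25); k=12
p=proj("scene",world(S,box(24,60,0,18))); x0,y0=(p.min(0)-12).astype(int)
a=c[y0:y0+50,x0:x0+66]; a=(255*(a/255.)**.5).astype(np.uint8)
im=cv2.resize(a,None,fx=k,fy=k,interpolation=cv2.INTER_CUBIC)
for z in(0,18): cv2.polylines(im,[((proj("scene",world(S,[[12,30,z],[-12,30,z],[-12,-30,z],[12,-30,z]]))+.5-[x0,y0])*k).round().astype(int)],True,(0,200,255),1)
cv2.imwrite("pics/st.png",im)
E
```

```text
(no output)
```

View pics/st.png

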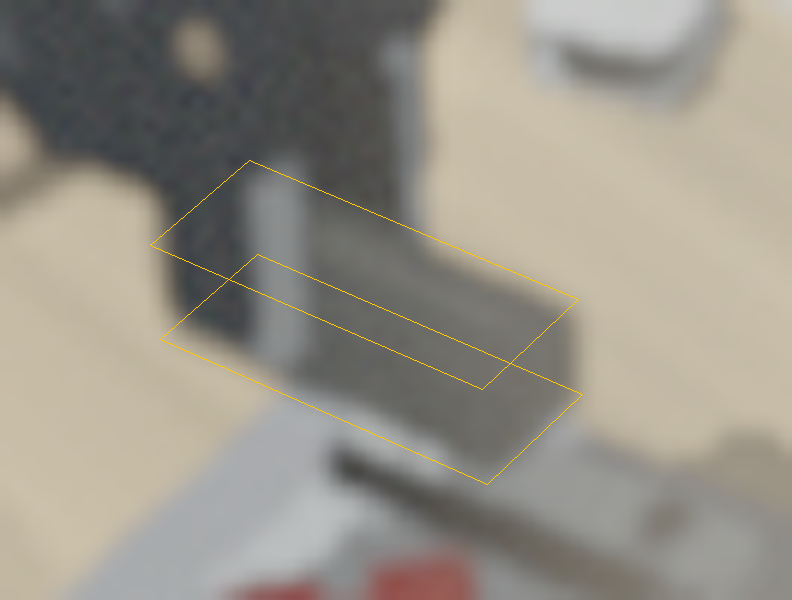

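In the brightened zoom the stone matches its predicted outline to within about 1 mm. The pad tip (≈(309,361)) sits roughly 8–9 mm above the stone's underside. I lower gently, then release, rise and regrip higher for the slide.

Call:
{"fn": "move_arm", "kwargs": {"commands": [[[0,0,0,0,0,0.015,200],[0,0,0,0,0,0.015,200],[0,0,0,0,0,0.012,200],[0,0,0,0,0,0.004,200],[0,0,0,0,0,0,200],[0,0,0,0,0,0.001,200],[0,0,0,0,0,0,200]]]}}

```text
clock: 8.72
eef_pos: [482.9, -12.5, 166.7]
orientation: [3.141, 0.0, 1.821]
wrist_force: [-0.2, -0.1, -0.6]
finger_gap: 22.2
grip_force: 60.5
```

Call:
{"fn": "move_arm", "kwargs": {"commands": [[[0,0,0,0,0,0.001,200],[0,0,0,0,0,0.0005,200],[0,0,0,0,0,0,200]]]}}

```text
clock: 9.1
eef_pos: [482.5, -12.4, 164.8]
orientation: [-3.142, -0.0, 1.821]
wrist_force: [-0.2, 0.0, -1.0]
finger_gap: 21.9
grip_force: 60.5
```

Call:
{"fn": "move_arm", "kwargs": {"commands": [[[0,0,0,0,0,0.0005,200],[0,0,0,0,0,0,200]]]}}

```text
clock: 9.35
eef_pos: [482.6, -12.4, 164.2]
orientation: [-3.141, -0.0, 1.821]
wrist_force: [-0.6, 0.1, -1.5]
finger_gap: 22.0
grip_force: 60.5
```

Call:
{"fn": "move_arm", "kwargs": {"commands": [[[0,0,0,0,0,0.0004,200],[0,0,0,0,0,0,200]]]}}

```text
clock: 9.6
eef_pos: [482.6, -12.4, 164.0]
orientation: [3.141, 0.0, 1.821]
wrist_force: [0.4, -0.7, 0.2]
finger_gap: 22.0
grip_force: 60.7
```

Call:
{"fn": "move_arm", "kwargs": {"commands": [[[0,0,0,0,0,0.0004,200],[0,0,0,0,0,0,200]]]}}

```text
clock: 9.85
eef_pos: [482.7, -12.4, 164.0]
orientation: [3.142, 0.0, 1.821]
wrist_force: [-3.2, 1.0, 4.8]
finger_gap: 21.7
grip_force: 61.2
```

Call:
{"fn": "move_arm", "kwargs": {"commands": [[[0,0,0,0,0,0,150],[0,0,0,0,0,0,150],[0,0,0,0,0,-0.003,150],[0,0,0,0,0,0,150],[0,0,0,0,0,0,200],[0,0,0,0,0,0,200],[0,0,0,0,0,0,200]]]}}

```text
clock: 10.72
eef_pos: [482.9, -12.5, 166.9]
orientation: [3.141, 0.0, 1.821]
wrist_force: [-1.3, -0.0, 4.1]
finger_gap: 21.9
grip_force: 59.2
```

Call:
{"fn": "move_arm", "kwargs": {"commands": [[[0,0,0,-0.0015,0,0,200],[0,0,0,-0.0015,0,0,200],[0,0,0,-0.001,0,0,200],[0,0,0,0,0,0,200]]]}}

```text
clock: 11.22
eef_pos: [483.8, -16.1, 166.9]
orientation: [3.141, -0.0, 1.821]
wrist_force: [-1.6, 2.7, 5.0]
finger_gap: 21.5
grip_force: 59.4
```

Call:
{"fn": "move_arm", "kwargs": {"commands": [[[0,0,0,-0.001,0,0,200],[0,0,0,0,0,0,200]]]}}

```text
clock: 11.48
eef_pos: [484.1, -17.0, 166.9]
orientation: [3.141, -0.001, 1.821]
wrist_force: [-0.2, 2.4, 4.9]
finger_gap: 21.6
grip_force: 59.4
```

Call:
{"fn": "move_arm", "kwargs": {"commands": [[[0,0,0,-0.001,0,0,200],[0,0,0,0,0,0,200]]]}}

```text
clock: 11.72
eef_pos: [484.4, -18.0, 166.9]
orientation: [3.141, -0.001, 1.821]
wrist_force: [-0.9, 3.3, 4.1]
finger_gap: 21.2
grip_force: 59.4
```

Call:
{"fn": "move_arm", "kwargs": {"commands": [[[0,0,0,-0.0008,0,0,200],[0,0,0,0,0,0,200]]]}}

```text
clock: 11.98
eef_pos: [484.5, -18.7, 166.9]
orientation: [3.141, -0.001, 1.821]
wrist_force: [-1.8, 1.8, 5.2]
finger_gap: 21.7
grip_force: 59.4
```

Call:
{"fn": "move_arm", "kwargs": {"commands": [[[0,0,0,-0.0006,0,0,200],[0,0,0,0,0,0,200]]]}}

```text
clock: 12.22
eef_pos: [484.7, -19.3, 166.9]
orientation: [3.141, -0.001, 1.821]
wrist_force: [0.1, 2.8, 5.4]
finger_gap: 21.6
grip_force: 59.4
```

Call:
{"fn": "move_arm", "kwargs": {"commands": [[[0,0,0,-0.0007,0,0,200],[0,0,0,0,0,0,200]]]}}

```text
clock: 12.48
eef_pos: [484.8, -19.7, 166.9]
orientation: [3.141, -0.001, 1.821]
wrist_force: [-0.6, 3.8, 5.3]
finger_gap: 21.7
grip_force: 59.5
```

Call:
{"fn": "move_arm", "kwargs": {"commands": [[[0,0,0,-0.0006,0,0,200],[0,0,0,0,0,0,200]]]}}

```text
clock: 12.72
eef_pos: [484.8, -19.7, 166.9]
orientation: [3.141, -0.003, 1.821]
wrist_force: [-1.5, 7.2, 7.3]
finger_gap: 21.5
grip_force: 59.6
```

Contact with the stop: the position stalled and the force rose to 7 N, where the estimate predicted it. Release and rise.

Call:
{"fn": "move_arm", "kwargs": {"commands": [[[0,0,0,0,0,0,150],[0,0,0,0,0,0,150],[0,0,0,0,0,0,150],[0,0,0,0,0,-0.02,150],[0,0,0,0,0,-0.03,150],[0,0,0,0,0,-0.03,150],[0,0,0,0,0,0,150]]]}}

```text
clock: 13.6
eef_pos: [486.2, -21.4, 249.0]
orientation: [3.137, 0.003, 1.821]
wrist_force: [0.4, 0.4, -0.3]
finger_gap: 35.0
grip_force: 0.0
```

```bash
python3 - <<'E'
from h import *
s=read_state(); print(np.round(s["eef_pos"],1),s["clock"],np.round(s["wrist_force"],1),np.round(s["moment"],3),np.round(s["joint_pos"],3))
t=snapshot("top")[:,:,::-1]; c=snapshot("scene")[:,:,::-1]
for n in("top","scene"):
    for k in ("end_stop","cam_grip","holder","stone"): print(n,k,[(np.round(d["at"],0).tolist(),round(d["score"],2)) for d in tip_of(n,k)][:2])
r=[]
H=(480,-36,145,.25)
for n,a,k in(("top",t,6),("scene",c,6)):
    u=proj(n,[480,-40,165])[0]; o=(u-[33,33]).astype(int)
    im=a[o[1]:o[1]+66,o[0]:o[0]+66]; im=cv2.resize((255*(im/255.)**.6).astype(np.uint8),(400,400),interpolation=cv2.INTER_CUBIC); k=400/66
    L=lambda p,pts,col: cv2.polylines(im,[((proj(n,world(p,pts))+.5-o)*k).round().astype(int)],True,col,1)
    L(H,[[-3.3,30,28],[20.7,30,28],[20.7,-30,28],[-3.3,-30,28]],(0,200,255)); L(H,[[-6,-30,19],[30,-30,19],[30,-46,19],[-6,-46,19]],(0,255,0))
    r.append(im)
cv2.imwrite("pics/plc.png",np.hstack(r))
E
```

```text
[486.2 -21.4 249. ] 13.6 [ 0.4  0.4 -0.3] [ 0.027 -0.027  0.025] [-0.277 -0.168  1.95  -0.     1.354 -0.527]
top end_stop [([501.0, -60.0, 163.0], 0.76)]
top cam_grip [([458.0, -53.0, 186.0], 0.46)]
top holder [([481.0, -37.0, 148.0], 0.56)]
top stone []
scene end_stop [([500.0, -57.0, 165.0], 0.62), ([486.0, -85.0, 148.0], 0.42)]
scene cam_grip [([458.0, -47.0, 181.0], 0.63), ([589.0, -250.0, 144.0], 0.53)]
scene holder [([477.0, -36.0, 146.0], 0.63), ([487.0, -32.0, 153.0], 0.46)]
scene stone [([492.0, -31.0, 152.0], 0.59)]
```

View pics/plc.png

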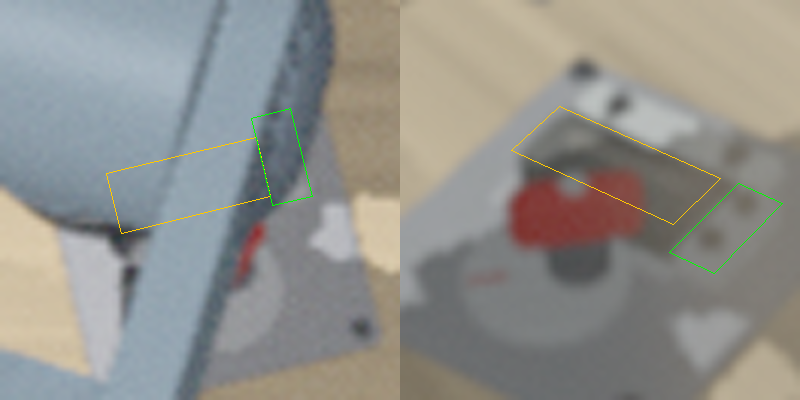

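The stone lies flat in its seat against the stop (yellow and green outlines in the scene crop, within a pixel or two). The red bar is at (575,210). Now the knob.

Call:
{"fn": "move_arm", "kwargs": {"commands": [[[0,0,-9.7,0,0,0,150],[0,0,-9.7,0,0,0,150],[0,0,-9.8,0,0,0,150],[0,0,-9.7,0,0,0,150],[0,0,-9.8,0,0,0,150],[0,0,0,0.0056,-0.0196,0,150],[0,0,0,0.0056,-0.0196,0,150],[0,0,0,0,0,0.025,150],[0,0,0,0,0,0.02,150],[0,0,0,0,0,0,150],[0,0,0,0,0,0,150]]]}}

```text
clock: 15.48
eef_pos: [457.4, -50.8, 202.3]
orientation: [3.141, 0.001, 2.671]
wrist_force: [0.5, 0.3, 0.6]
finger_gap: 35.1
grip_force: 0.0
```

Call:
{"fn": "move_arm", "kwargs": {"commands": [[[0,0,0,-0.001,0,0.01,150],[0,0,0,0,0,0.01,150],[0,0,0,0,0,0.003,150],[0,0,0,0,0,0,150],[0,0,0,0,0,0,180],[0,0,0,0,0,0,200],[0,0,0,0,0,0,225],[0,0,0,0,0,0,240]]]}}

```text
clock: 16.48
eef_pos: [458.2, -50.8, 179.0]
orientation: [3.141, 0.001, 2.671]
wrist_force: [0.2, 3.2, 2.9]
finger_gap: 10.4
grip_force: 58.9
```

Call:
{"fn": "move_arm", "kwargs": {"commands": [[[0,0,0,0,0,0,240],[0,0,0,0,0,0,240]]]}}

```text
clock: 16.73
eef_pos: [458.2, -50.8, 179.0]
orientation: [3.141, 0.0, 2.671]
wrist_force: [0.1, 4.7, 5.4]
finger_gap: 10.6
grip_force: 59.2
```

```bash
python3 - <<'E'
from h import *
s=read_state(); print({k:np.round(s[k],3).tolist() for k in("eef_pos","orientation","wrist_force","moment","joint_pos","joint_torque","finger_gap")})
E
```

```text
{'eef_pos': [458.183, -50.835, 178.96], 'orientation': [3.141, 0.0, 2.671], 'wrist_force': [0.142, 4.69, 5.394], 'moment': [0.806, -0.001, 0.058], 'joint_pos': [-0.358, -0.158, 2.074, 0.001, 1.225, -1.458], 'joint_torque': [-2.233, -22.304, -29.279, -1.057, -0.401, 0.025], 'finger_gap': 10.562}
```

Call:
{"fn": "move_arm", "kwargs": {"commands": [[[0,0,7,0,0,0,240],[0,0,7,0,0,0,240],[0,0,7,0,0,0,240],[0,0,7,0,0,0,240]]]}}

```text
clock: 17.23
eef_pos: [458.2, -50.8, 179.0]
orientation: [3.141, -0.0, 2.178]
wrist_force: [0.1, 4.2, 5.7]
finger_gap: 10.4
grip_force: 59.2
```

```bash
cat > r.py <<'E'
from h import *
s=read_state(); print({k:np.round(s[k],3).tolist() for k in("clock","eef_pos","orientation","wrist_force","moment","finger_gap")},"cam~",round(.25+np.pi-s["orientation"][2],3))
E
python3 r.py
```

```text
{'clock': 17.225, 'eef_pos': [458.191, -50.837, 178.975], 'orientation': [3.141, -0.0, 2.178], 'wrist_force': [0.118, 4.209, 5.678], 'moment': [0.844, -0.004, 0.079], 'finger_gap': 10.36} cam~ 1.214
```

Call:
{"fn": "move_arm", "kwargs": {"commands": [[[0,0,5,0,0,0,240],[0,0,5,0,0,0,240]]]}}

```text
clock: 17.48
eef_pos: [458.2, -50.8, 179.0]
orientation: [3.141, -0.0, 2.005]
wrist_force: [0.5, 5.1, 4.0]
finger_gap: 10.8
grip_force: 59.2
```

```bash
python3 r.py
```

```text
{'clock': 17.475, 'eef_pos': [458.188, -50.817, 178.98], 'orientation': [3.141, -0.0, 2.005], 'wrist_force': [0.487, 5.052, 4.04], 'moment': [0.835, 0.023, 0.035], 'finger_gap': 10.804} cam~ 1.387
```

Call:
{"fn": "move_arm", "kwargs": {"commands": [[[0,0,3,0,0,0,240]]]}}

```text
clock: 17.6
eef_pos: [458.2, -50.8, 179.0]
orientation: [3.141, -0.0, 1.953]
wrist_force: [0.3, 4.9, 4.9]
finger_gap: 10.4
grip_force: 59.2
```

```bash
python3 r.py
```

```text
{'clock': 17.6, 'eef_pos': [458.166, -50.834, 178.958], 'orientation': [3.141, -0.0, 1.953], 'wrist_force': [0.278, 4.871, 4.944], 'moment': [0.81, -0.009, 0.07], 'finger_gap': 10.42} cam~ 1.438
```

Call:
{"fn": "move_arm", "kwargs": {"commands": [[[0,0,2.5,0,0,0,240]]]}}

```text
clock: 17.73
eef_pos: [458.2, -50.8, 179.0]
orientation: [3.141, -0.0, 1.91]
wrist_force: [-0.5, 4.7, 4.6]
finger_gap: 10.3
grip_force: 59.2
```

```bash
python3 r.py
```

```text
{'clock': 17.725, 'eef_pos': [458.177, -50.819, 178.95], 'orientation': [3.141, -0.0, 1.91], 'wrist_force': [-0.517, 4.706, 4.626], 'moment': [0.828, 0.01, 0.02], 'finger_gap': 10.269} cam~ 1.481
```

Call:
{"fn": "move_arm", "kwargs": {"commands": [[[0,0,2.5,0,0,0,240]]]}}

```text
clock: 17.85
eef_pos: [458.2, -50.8, 179.0]
orientation: [3.141, -0.0, 1.867]
wrist_force: [-0.4, 5.5, 5.7]
finger_gap: 10.4
grip_force: 59.2
```

```bash
python3 r.py
```

```text
{'clock': 17.85, 'eef_pos': [458.172, -50.812, 178.976], 'orientation': [3.141, -0.0, 1.867], 'wrist_force': [-0.362, 5.467, 5.734], 'moment': [0.825, -0.029, 0.062], 'finger_gap': 10.352} cam~ 1.525
```

Call:
{"fn": "move_arm", "kwargs": {"commands": [[[0,0,2.5,0,0,0,240]]]}}

```text
clock: 17.98
eef_pos: [458.2, -50.8, 179.0]
orientation: [3.141, -0.0, 1.823]
wrist_force: [0.7, 5.5, 4.9]
finger_gap: 10.1
grip_force: 59.2
```

```bash
python3 r.py
```

```text
{'clock': 17.975, 'eef_pos': [458.189, -50.821, 178.991], 'orientation': [3.141, -0.0, 1.823], 'wrist_force': [0.674, 5.492, 4.903], 'moment': [0.837, -0.03, 0.146], 'finger_gap': 10.148} cam~ 1.569
```

Call:
{"fn": "move_arm", "kwargs": {"commands": [[[0,0,2.5,0,0,0,240]]]}}

```text
clock: 18.1
eef_pos: [458.2, -50.8, 179.0]
orientation: [3.141, -0.0, 1.779]
wrist_force: [0.6, 5.1, 6.0]
finger_gap: 10.4
grip_force: 59.2
```

```bash
python3 r.py
```

```text
{'clock': 18.1, 'eef_pos': [458.205, -50.825, 178.98], 'orientation': [3.141, -0.0, 1.779], 'wrist_force': [0.608, 5.104, 6.014], 'moment': [0.827, -0.027, 0.065], 'finger_gap': 10.385} cam~ 1.612
```

Call:
{"fn": "move_arm", "kwargs": {"commands": [[[0,0,2.5,0,0,0,240]]]}}

```text
clock: 18.23
eef_pos: [458.2, -50.9, 179.0]
orientation: [3.141, -0.0, 1.736]
wrist_force: [-0.1, 4.7, 5.3]
finger_gap: 10.3
grip_force: 59.2
```

```bash
python3 r.py
```

```text
{'clock': 18.225, 'eef_pos': [458.199, -50.852, 178.996], 'orientation': [3.141, -0.0, 1.736], 'wrist_force': [-0.057, 4.69, 5.28], 'moment': [0.825, -0.023, 0.092], 'finger_gap': 10.327} cam~ 1.656
```

Call:
{"fn": "move_arm", "kwargs": {"commands": [[[0,0,2,0,0,0,240]]]}}

```text
clock: 18.35
eef_pos: [458.2, -50.8, 179.0]
orientation: [3.141, -0.001, 1.701]
wrist_force: [-0.5, 5.1, 4.9]
finger_gap: 10.4
grip_force: 59.2
```

```bash
python3 r.py
```

```text
{'clock': 18.35, 'eef_pos': [458.188, -50.816, 178.988], 'orientation': [3.141, -0.001, 1.701], 'wrist_force': [-0.506, 5.074, 4.924], 'moment': [0.825, 0.002, 0.081], 'finger_gap': 10.359} cam~ 1.691
```

Call:
{"fn": "move_arm", "kwargs": {"commands": [[[0,0,2,0,0,0,240]]]}}

```text
clock: 18.48
eef_pos: [458.2, -50.8, 179.0]
orientation: [3.141, -0.001, 1.666]
wrist_force: [-0.1, 4.5, 4.9]
finger_gap: 10.6
grip_force: 59.3
```

```bash
python3 r.py
```

```text
{'clock': 18.475, 'eef_pos': [458.169, -50.805, 178.98], 'orientation': [3.141, -0.001, 1.666], 'wrist_force': [-0.103, 4.544, 4.893], 'moment': [0.865, 0.059, 0.202], 'finger_gap': 10.6} cam~ 1.725
```

Call:
{"fn": "move_arm", "kwargs": {"commands": [[[0,0,2,0,0,0,240]]]}}

```text
clock: 18.6
eef_pos: [458.1, -50.8, 179.0]
orientation: [3.141, -0.001, 1.632]
wrist_force: [-0.1, 5.3, 4.9]
finger_gap: 10.5
grip_force: 59.3
```

```bash
python3 r.py
```

```text
{'clock': 18.6, 'eef_pos': [458.133, -50.804, 178.987], 'orientation': [3.141, -0.001, 1.632], 'wrist_force': [-0.132, 5.342, 4.861], 'moment': [0.878, 0.001, 0.367], 'finger_gap': 10.509} cam~ 1.76
```

Call:
{"fn": "move_arm", "kwargs": {"commands": [[[0,0,0,0,0,0,240]]]}}

```text
clock: 18.73
eef_pos: [458.1, -50.8, 179.0]
orientation: [3.141, -0.001, 1.633]
wrist_force: [-0.4, 4.8, 5.3]
finger_gap: 10.6
grip_force: 59.3
```

```bash
python3 r.py
```

```text
{'clock': 18.725, 'eef_pos': [458.127, -50.81, 178.972], 'orientation': [3.141, -0.001, 1.633], 'wrist_force': [-0.382, 4.829, 5.281], 'moment': [0.848, -0.029, 0.101], 'finger_gap': 10.58} cam~ 1.759
```

Call:
{"fn": "move_arm", "kwargs": {"commands": [[[0,0,0.7,0,0,0,240]]]}}

```text
clock: 18.85
eef_pos: [458.1, -50.8, 179.0]
orientation: [3.141, -0.001, 1.621]
wrist_force: [0.2, 4.6, 5.3]
finger_gap: 10.4
grip_force: 59.4
```

```bash
python3 r.py
```

```text
{'clock': 18.85, 'eef_pos': [458.11, -50.801, 178.97], 'orientation': [3.141, -0.001, 1.621], 'wrist_force': [0.155, 4.573, 5.338], 'moment': [0.856, 0.046, 0.319], 'finger_gap': 10.398} cam~ 1.771
```

The turning torque is 0.32–0.37 N m, about 10–13 N of clamping, so it is snug. Release and retreat.

Call:
{"fn": "move_arm", "kwargs": {"commands": [[[0,0,0,0,0,0,170],[0,0,0,0,0,0,150],[0,0,0,0,0,0,150],[0,0,0,0,0,-0.02,150],[0,0,0,0,0,-0.04,150],[0,0,0,0,0,-0.04,150],[0,0,0,0.05,0,0,150],[0,0,0,0.05,0,0,150],[0,0,0,0.05,0,0,150],[0,0,0,0.05,0,0,150],[0,0,0,0.05,0,0,150],[0,0,0,0.05,0,0,150],[0,0,0,0,0,0,150],[0,0,0,0,0,0,150]]]}}

```text
clock: 20.6
eef_pos: [443.1, 248.2, 278.2]
orientation: [-3.141, 0.001, 1.62]
wrist_force: [0.4, 0.5, 0.2]
finger_gap: 35.0
grip_force: 0.0
```

```bash
python3 r.py; python3 - <<'E'
from h import *
t=snapshot("top")[:,:,::-1]; c=snapshot("scene")[:,:,::-1]; r=[]
for n,a in(("top",t),("scene",c)):
    u=proj(n,[480,-40,165])[0]; o=(u-[33,33]).astype(int); im=a[o[1]:o[1]+66,o[0]:o[0]+66]
    r.append(cv2.resize((255*(im/255.)**.6).astype(np.uint8),(400,400),interpolation=cv2.INTER_CUBIC))
cv2.imwrite("pics/end.png",np.hstack(r))
E
```

```text
{'clock': 20.6, 'eef_pos': [443.064, 248.18, 278.165], 'orientation': [-3.141, 0.001, 1.62], 'wrist_force': [0.383, 0.525, 0.222], 'moment': [-0.056, -0.031, 0.056], 'finger_gap': 34.957} cam~ 1.771
```

View pics/end.png

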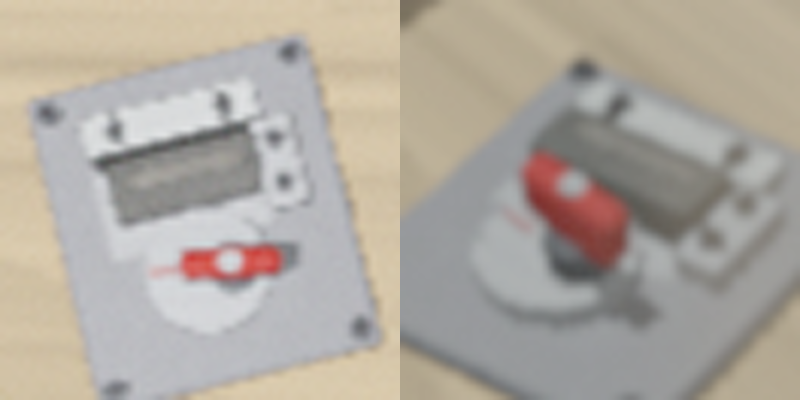

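The final picture shows the stone square on the jaw at (183,175). Its end is on the stop at column ≈260, and the disc bears on its lower edge. Nothing else in this crop of the holder has changed. I hand the job in.

```bash
python3 -c "
from workcell import *
print(finish_job())"
```

```text
the job is handed in; nothing more can be done
None
```

The stone lies flat and home against the end stop, and the cam holds it on the jaw at roughly 10–13 N, estimated from the turning torque; I handed the job in at about 21 s.

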